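# Load a vial rack for a standard-sample-standard run

## Task

Load the four vials into the vial rack in the order in which the uptake probe will take them, counted from the rack's end at the conical rinse flask: first the blank (narrow neck, thin tall cap) in the well next to the flask, then a standard (squat, wide cap), then the sample (the tallest), then the other standard in the well next to the beaker, so that the sample is bracketed between the two standards. Stand each vial upright and fully down on the rack's base, and leave the flask and the beaker standing where they are.

Things in the scene. Friction and masses are not known exactly. Their poses are not given: they have to be found in the camera images.
- blank_center (a point): The blank: round plastic bottle, 92 mm tall, body 28 mm in diameter up to 48 mm (foot tapering to 21 mm), sloping shoulder, then a thin tall ribbed cap 18 mm in diameter from 64 mm up to the top; grasp it by the cap. Point: its centre, half-way up; z along its axis. Starts upright on the trolley top, loose, about 60 g.
- standard_a_center (a point): One of two identical standard vials: squat round plastic vial, 72 mm tall, body 28 mm in diameter (foot tapering to 21 mm), with a wide flat ribbed screw cap 38 mm in diameter that takes up the top 22 mm. The two standards are interchangeable. Point: its centre, half-way up; z along its axis. Starts upright on the trolley top, loose, about 60 g.
- standard_b_center (a point): One of two identical standard vials: squat round plastic vial, 72 mm tall, body 28 mm in diameter (foot tapering to 21 mm), with a wide flat ribbed screw cap 38 mm in diameter that takes up the top 22 mm. The two standards are interchangeable. Point: its centre, half-way up; z along its axis. Starts upright on the trolley top, loose, about 60 g.
- sample_center (a point): The sample: the tallest vial, slim, 112 mm tall, body 28 mm in diameter (foot tapering to 21 mm), with a narrow ribbed cap 30 mm in diameter (33 mm at its lower flange) on the top 22 mm. Point: its centre, half-way up; z along its axis. Starts upright on the trolley top, loose, about 60 g.
- rack: Vial rack, fixed: grey base plate 58 x 204 mm, 6 mm thick, and a like drilled plate above, its top at 34 mm (screw heads 36). Origin: centre of underside, on the trolley top; y runs along the row of wells, x across. Four round wells 35 mm in diameter at y = +75, +25, -25, -75 mm, x = 0. Vials stand on the base plate: a seated vial's centre is 6 mm plus half its height above the trolley.
- flask: The rinse flask: conical glass flask, 78 mm in diameter at the base, narrow neck, 135 mm tall, standing about 150 mm from the rack's centre, off one end of the row or the other. Origin: centre of its underside. Not to be moved.
- beaker: The waste beaker: open straight glass beaker, 72 mm in diameter, 90 mm tall, standing off the other end of the row, about 150 mm from the rack's centre. Origin: centre of its underside. Not to be moved.
Not all that is in view belongs to the job. What is shaped like the part that bears standard_a_center but blue is not meant.

How it is judged:
By the outcome, as a careful person would: the job done as asked, in the order asked, and still so for the second after the job is handed in, with the robot touching nothing.
It also fails if it takes over 96 s, if anything falls off the work surface, if the arm or the gripper's body presses on something with over 40 N, if the wrist force passes 120 N, or if a joint passes its speed limit or range.

## Robot

A 7-joint arm with a two-finger parallel gripper is mounted at the origin on a cart in front of the work surface, level with it; the furniture and walls round the work are solid. World frame = base frame: x ahead of the robot, y to its left, z up, the work surface at z = 0. Lengths are in m, angles in rad, forces in N, time in s.
With the tool pointing down it reaches from about 0.4 to 0.85 m from the base axis. Payload 4.5 kg.
Tool frame: the origin (TCP) lies midway between the tips of the shut fingers; the grasp point (between the pads) lies 19 mm behind it; z points along the fingers, y is the line along which they close (so a half turn about z gives the same grasp; the last joint's range is limited). The gripper opens to 88 mm and grips with 3 to 60 N. Pads are 18 mm wide; open, the fingers measure 123 mm over their backs; the gripper's body (75 mm by 187 mm) begins 45 mm behind the grasp point.
Start: joints at [-1.163, 0.689, -0.195, 1.565, 0.157, 0.902, -0.215], TCP at [0.228, 0.582, 0.209] pointing down, gripper open.
Joint ranges: [-3.01, 3.01], [-0.46, 2.08], [-1.47, 1.51], [0.13, 2.56], [-1, 4.14], [0.04, 2.09], [-2.66, 2.66]. Speed limits (rad/s): [2.57, 2.57, 3.14, 3.14, 3.14, 3.14, 3.14].

## Interface

Orientations are given as a unit quaternion [x, y, z, w].
In Python, from plant import get_state, viewer, workorder gives the robot as it stands. The module is installed in compiled form; this text tells all that it offers.
- The arm moves only by the tool step_arm, never from a script. Its argument "motion" is a list of rows, each an object of numbers: "wx", "wy", "wz": the turn, a rotation vector about the tool's x, y, z each as a share of 180 degrees, from -1 to 1; "dx", "dy", "dz": the shift along the tool's x, y, z each as a share of 8 cm, from -1 to 1; "claw": the finger opening in mm, from 0 to 88.1. A call has 1 to 8 rows; each row is the pose to reach, as a shift and turn from the pose commanded when the call began, along the tool's axes at that moment, turning the shorter way round; what a row does not reach only later rows make up. A row lasts 1/10 s, in which the tool goes at most 50 mm and 8.59 degrees, less where a joint would pass 70% of its speed; a pose out of reach is approached as far as the arm can. A call with a number of a shift or a turn outside -1 to 1 is refused whole. A call with a gripper value outside its range is refused whole. The fingers move at their own pace and stop on an object; "force" is the grip in N (left out, the last holds). Time passes only in rows, so rows that repeat a pose let the fingers close. It gives the time, the measured TCP pose, the force, the opening and the grip force at its end, in the units of the state.
- get_state(): the state, without advancing time (a new reading comes with each control period).
- viewer.snapshot(name): name is "scene" or "top" or "wrist"; returns (picture, depth): 420x560x3 uint8, red, green, blue; 420x560 float32, m along the optical axis (not along the pixel's ray), 0 where there is no reading.
- viewer.calibration(name): a dict with "vfov" (degrees; the focal length in pixels is half the picture's height over the tangent of half this angle, whatever the lens; pixels are square), "cx", "cy" (the principal point, pixels), "dist_coeffs" ([k1, k2, p1, p2, k3] as OpenCV has them; the pictures are not rectified), "extrinsics" (4x4, takes a point from camera to world coordinates). Camera axes: x right, y down, z forward; pixel columns grow to the right and rows downward; lengths in m; the calibration is good to about 2 mm. A picture is of the moment at which its call begins: read the wrist's pose just before it. calibration takes no time and is no camera call; for the wrist camera it gives the pose at the moment of the call.
- workorder.finish_job(): hands the job in; it is judged then, once.
The state is a dict: "clock": time; "q": joint angles; "qd": joint speeds; "joint_torque": joint torques, N m; "tool_pos": TCP position; "eef_rot": TCP orientation; "contact_force": force on the tool from outside, world axes, zero at the start; "moment": the same for the moment, N m; "opening": opening from 0.0 (shut) to 1.0 (fully open); "finger_force": force on a finger pad.
Only numpy, scipy, OpenCV 4.12 (cv2) and the standard library are available. Lean on these libraries where they do the work, as an engineer would, in place of code of your own. Each camera call takes 0.05 s, during which the arm holds its last target. There are 200 camera calls.

## Working session

There is one attempt and no reset: what is moved stays moved. The work goes in short steps, Python scripts to look and compute and a tool call to move; the robot and the scene stay as the last step left them, time stands still between calls to the robot, and variables do not carry over. Pictures are saved under pics/ and viewed, at most 14 in all, crops included, and the job is handed in when it is done.

Besides the shell and the picture viewer there is one more tool, called after "Call:" as a command line: name --argument value ..., lists and objects as JSON in quotes. step_arm: Moves the arm, as the interface text tells. Shift numbers are shares of 8 cm and turn numbers shares of 180 degrees, none past 1 either way. Its arguments: {"type":"object","properties":{"motion":{"type":"array","items":{"type":"object","properties":{"wx":{"type":"number","minimum":-1,"maximum":1},"wy":{"type":"number","minimum":-1,"maximum":1},"wz":{"type":"number","minimum":-1,"maximum":1},"dx":{"type":"number","minimum":-1,"maximum":1},"dy":{"type":"number","minimum":-1,"maximum":1},"dz":{"type":"number","minimum":-1,"maximum":1},"claw":{"type":"number"}}}},"force":{"type":"number"}},"required":["motion"]}

```bash
mkdir -p pics
cat > h.py <<'E'
import numpy as np, cv2
from plant import get_state, viewer, workorder
def cam(n):
    c=viewer.calibration(n); f=210/np.tan(np.radians(c["vfov"])/2)
    K=np.array([[f,0,c["cx"]],[0,f,c["cy"]],[0,0,1]]); return K,np.array(c["dist_coeffs"],float),np.array(c["extrinsics"])
def ray(n,u,v,C=None):
    K,d,T=C or cam(n)
    p=cv2.undistortPoints(np.array([[[u,v]]],float),K,d)[0,0]
    return T[:3,3],T[:3,:3]@np.array([p[0],p[1],1])
def atz(n,u,v,z,C=None):
    o,r=ray(n,u,v,C); return o+r*(z-o[2])/r[2]
def cloud(n,D,C=None):
    K,d,T=C or cam(n)
    v,u=np.mgrid[0:420,0:560]
    p=cv2.undistortPoints(np.stack([u,v],-1).reshape(-1,1,2).astype(float),K,d)[:,0]
    P=np.c_[p,np.ones(len(p))]*D.reshape(-1,1)
    return (P@T[:3,:3].T+T[:3,3]).reshape(420,560,3)
def snap(n,f):
    C=cam(n); I,D=viewer.snapshot(n); cv2.imwrite("pics/"+f+".png",I[:,:,::-1]); np.savez("pics/"+f+".npz",I=I,D=D,K=C[0],d=C[1],T=C[2]); return I,D,C
E
python3 - <<'E'
from h import *
s=get_state(); print(s)
for n in("scene","top","wrist"):
    I,D,C=snap(n,n+"0"); print(n,C[2].round(3).tolist(),(D>0).mean())
a=cv2.imread("pics/scene0.png");b=cv2.imread("pics/top0.png")
E
```

```text
{'clock': 0.0, 'q': array([-1.16322696,  0.68998842, -0.19452303,  1.56631684,  0.15728121,
        0.90249188, -0.21511745]), 'qd': array([-8.53639644e-04,  1.79035323e-05, -4.30292072e-04,  6.49970261e-04,
        3.76714416e-05,  3.96131241e-04, -5.16943956e-05]), 'joint_torque': array([ 7.36902712e-04, -5.27553678e+01, -1.26685560e+00, -1.53424805e+01,
       -5.26647794e-02,  6.56817545e-03,  1.80722836e-04]), 'tool_pos': array([0.22799821, 0.58120704, 0.20861478]), 'eef_rot': array([ 1.85769702e-01,  9.82592894e-01, -9.00039761e-04, -1.14691175e-04]), 'contact_force': array([-0.01039228,  0.11851219,  0.03332815]), 'moment': array([ 0.02540066, -0.03648184,  0.03367717]), 'finger_force': 0.0, 'opening': 0.9979417358414702}
scene [[0.595, -0.485, 0.641, -0.074], [-0.804, -0.339, 0.49, -0.546], [-0.02, -0.807, -0.591, 0.623], [0.0, 0.0, 0.0, 1.0]] 0.9959991496598639
top [[0.002, -0.992, 0.126, 0.391], [-1.0, 0.001, 0.027, -0.11], [-0.027, -0.126, -0.992, 0.905], [0.0, 0.0, 0.0, 1.0]] 0.9961267006802721
wrist [[0.365, 0.9, 0.237, 0.167], [0.931, -0.352, -0.094, 0.604], [-0.002, 0.255, -0.967, 0.384], [0.0, 0.0, 0.0, 1.0]] 0.991296768707483
```

View pics/scene0.png

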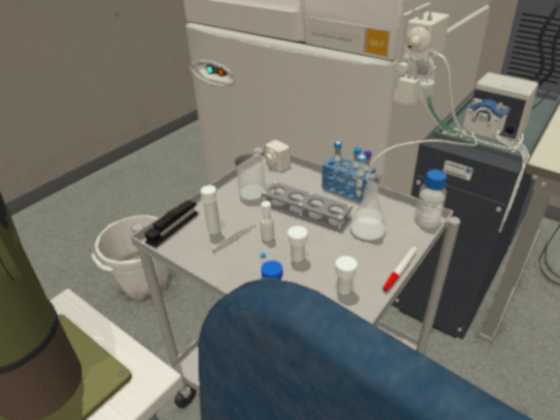

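View pics/top0.png

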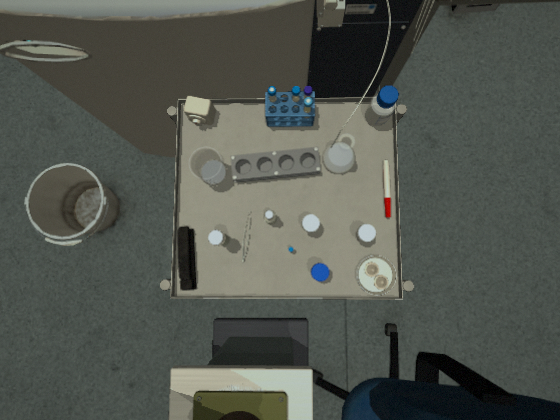

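The scene camera shows the flask at the right (-y) end of the rack (368,215) and the beaker at the left (252,180). In the top view the sample is at (216,238), the blank at (270,215), the standards at (311,223) and (367,233), and the blue decoy at (320,271). The wells run from (242,167) to (308,159).

Run:
```python
from h import *
for n in("top","scene"):
    z=np.load(f"pics/{n}0.npz"); C=(z["K"],z["d"],z["T"]); P=cloud(n,z["D"],C); np.save(f"pics/{n}P.npy",P)
    if n=="top":
        for nm,(u,v) in dict(sample=(216,238),blank=(270,215),stdA=(311,223),stdB=(367,233),blue=(320,271),bluerack=(290,107),flask=(340,155),beaker=(208,165),bag=(376,275),bottle=(386,100),pen=(388,185)).items():
            w=P[v-20:v+21,u-20:u+21].reshape(-1,3); w=w[w[:,2]>0.03]
            m=w[w[:,2]>w[:,2].max()-.012]
            print(nm,P[v,u].round(3),"top",w[:,2].max().round(3),"mean",m.mean(0).round(3),"mid",((m.max(0)+m.min(0))/2).round(3),"n",len(m),"ext",np.ptp(m,0).round(3))
        for u,v in[(242,167),(264,164),(286,161),(308,159)]: print("well",atz(n,u,v,.034,C).round(3))
        I=z["I"][130:265,180:410,::-1]
        cv2.imwrite("pics/crop1.png",cv2.resize(I,None,fx=3.4,fy=3.4,interpolation=cv2.INTER_CUBIC))
        for u,v in[(250,260),(340,210),(220,190)]: print("table",P[v,u].round(4))
    print()
    # top-plane caps, both clouds
    for x,y in[]:pass
P=np.load("pics/sceneP.npy")
for nm,(u,v) in dict(sample=(209,190),blank=(266,206),stdA=(298,233),stdB=(346,264)).items():
    w=P[v-12:v+14,u-12:u+13].reshape(-1,3); w=w[w[:,2]>0.045]; m=w[w[:,2]>w[:,2].max()-.01]
    print(nm,w[:,2].max().round(3),((m.max(0)+m.min(0))/2).round(3),np.ptp(m,0).round(3))
```

```text
sample [0.435 0.042 0.113] top 0.905 mean [ 0.391 -0.11   0.905] mid [ 0.391 -0.11   0.905] n 4 ext [0. 0. 0.]
blank [ 0.485 -0.068  0.092] top 0.905 mean [ 0.391 -0.11   0.905] mid [ 0.391 -0.11   0.905] n 9 ext [0. 0. 0.]
stdA [ 0.47  -0.156  0.072] top 0.905 mean [ 0.391 -0.11   0.905] mid [ 0.391 -0.11   0.905] n 6 ext [0. 0. 0.]
stdB [ 0.448 -0.276  0.072] top 0.905 mean [ 0.391 -0.11   0.905] mid [ 0.391 -0.11   0.905] n 9 ext [0. 0. 0.]
blue [ 0.368 -0.174  0.076] top 0.905 mean [ 0.391 -0.11   0.905] mid [ 0.391 -0.11   0.905] n 6 ext [0. 0. 0.]
bluerack [ 0.734 -0.111  0.068] top 0.905 mean [ 0.391 -0.11   0.905] mid [ 0.391 -0.11   0.905] n 13 ext [0. 0. 0.]
flask [ 0.617 -0.22   0.085] top 0.905 mean [ 0.391 -0.11   0.905] mid [ 0.391 -0.11   0.905] n 7 ext [0. 0. 0.]
beaker [0.616 0.085 0.005] top 0.905 mean [ 0.391 -0.11   0.905] mid [ 0.391 -0.11   0.905] n 10 ext [0. 0. 0.]
bag [ 0.357 -0.308  0.002] top 0.905 mean [ 0.391 -0.11   0.905] mid [ 0.391 -0.11   0.905] n 9 ext [0. 0. 0.]
bottle [ 0.724 -0.312  0.123] top 0.905 mean [ 0.391 -0.11   0.905] mid [ 0.391 -0.11   0.905] n 5 ext [0. 0. 0.]
pen [ 0.564 -0.338  0.017] top 0.905 mean [ 0.391 -0.11   0.905] mid [ 0.391 -0.11   0.905] n 5 ext [0. 0. 0.]
well [ 0.604 -0.     0.034]
well [ 0.611 -0.051  0.034]
well [ 0.618 -0.102  0.034]
well [ 0.622 -0.153  0.034]
table [ 0.3904 -0.0175 -0.0013]
table [ 0.5075 -0.2287  0.0009]
table [0.5559 0.0558 0.0019]


sample 0.623 [-0.074 -0.546  0.623] [0. 0. 0.]
blank 0.623 [-0.074 -0.546  0.623] [0. 0. 0.]
stdA 0.623 [-0.074 -0.546  0.623] [0. 0. 0.]
stdB 0.623 [-0.074 -0.546  0.623] [0. 0. 0.]
```

View pics/crop1.png

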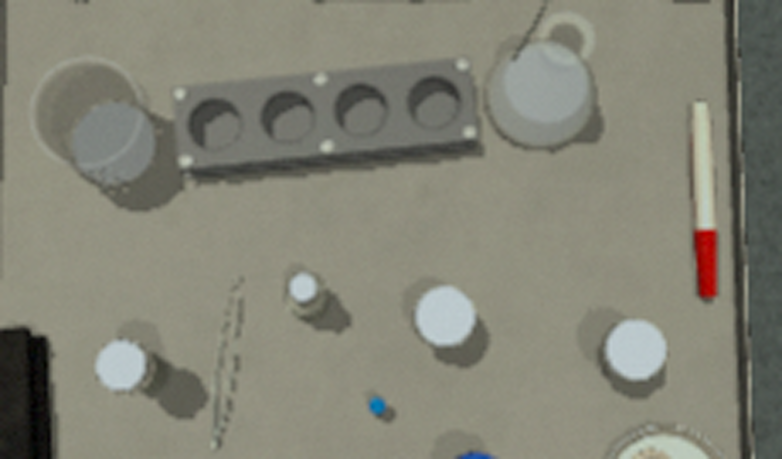

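The enlarged crop shows the wells at (215,124), (288,117), (361,110) and (434,102). The rack screws are visible too, and the caps are at (122,364), (302,286), (445,316) and (636,350).

Run:
```python
from h import *
z=np.load("pics/top0.npz"); C=(z["K"],z["d"],z["T"])
f=lambda u,v,h: atz("top",u/3.4+180-.35,v/3.4+130-.35,h,C)
sc=np.array([f(u,v,.036) for u,v in[(180,94),(320,79),(462,64),(186,160),(327,146),(470,132)]])
print("rack c",sc.mean(0).round(4)); d=(sc[0]-sc[2]+sc[3]-sc[5]); d/=np.linalg.norm(d); print("row dir",d.round(4),np.degrees(np.arctan2(-d[0],d[1])))
for s in(75,25,-25,-75): print("w",s,(sc.mean(0)+d*s/1000)[:2].round(4))
print([f(u,v,.034)[:2].round(4).tolist() for u,v in[(215,124),(288,117),(361,110),(434,102)]])
for nm,u,v,h in[("sample",122,364,.112),("blank",302,286,.092),("A",445,316,.072),("B",636,350,.072)]: 
    p=f(u,v,h); print(nm,"ray",p.round(4))
    for n in("top","scene"):
        P=np.load(f"pics/{n}P.npy").reshape(-1,3); w=P[(np.hypot(P[:,0]-p[0],P[:,1]-p[1])<.03)&(P[:,2]>.02)&(P[:,2]<.2)]
        t=np.percentile(w[:,2],95); m=w[abs(w[:,2]-t)<.005]; print("  ",n,"top",t.round(4),m.mean(0)[:2].round(4),((m.max(0)+m.min(0))/2)[:2].round(4))
P=np.load("pics/topP.npy").reshape(-1,3);S=np.load("pics/sceneP.npy").reshape(-1,3)
for Q in(P,S):
    w=Q[(abs(Q[:,0]-.55)<.25)&(abs(Q[:,1]+.1)<.3)&(Q[:,2]>.1)&(Q[:,2]<.35)]
    k=np.round(w/.04).astype(int); 
    for a in np.unique(k[:,:2],axis=0):
        m=(k[:,:2]==a).all(1); print((a*.04).round(2),m.sum(),w[m,2].max().round(3),end='; ')
    print()
```

```text
rack c [ 0.6132 -0.0765  0.036 ]
row dir [-0.0994  0.995   0.    ] 5.707343701267044
w 75 [ 0.6058 -0.0019]
w 25 [ 0.6107 -0.0516]
w -25 [ 0.6157 -0.1014]
w -75 [ 0.6207 -0.1511]
[[0.606, -0.0021], [0.6107, -0.0519], [0.6153, -0.1016], [0.6206, -0.1512]]
sample ray [0.438  0.0428 0.112 ]
   top top 0.1151 [0.438  0.0438] [0.4374 0.0439]
   scene top 0.1114 [0.4333 0.041 ] [0.4337 0.0431]
blank ray [ 0.4879 -0.0652  0.092 ]
   top top 0.0945 [ 0.4878 -0.0647] [ 0.4876 -0.0653]
   scene top 0.091 [ 0.4834 -0.0678] [ 0.4842 -0.0668]
A ray [ 0.4709 -0.1554  0.072 ]
   top top 0.0755 [ 0.4716 -0.1563] [ 0.4712 -0.1564]
   scene top 0.0736 [ 0.4677 -0.1577] [ 0.4702 -0.1566]
B ray [ 0.4493 -0.2754  0.072 ]
   top top 0.0753 [ 0.4506 -0.2757] [ 0.4517 -0.2751]
   scene top 0.0736 [ 0.4467 -0.2764] [ 0.4483 -0.2759]
[0.44 0.04] 190 0.117; [ 0.6  -0.24] 12 0.139; [ 0.64 -0.24] 137 0.175; [ 0.64 -0.2 ] 84 0.172; [ 0.68 -0.24] 38 0.192; [ 0.72 -0.32] 235 0.127; [ 0.72 -0.28] 37 0.189; [ 0.72 -0.24] 17 0.193; [ 0.72 -0.16] 75 0.118; [ 0.76 -0.32] 103 0.127; [ 0.76 -0.28] 30 0.187; [ 0.76 -0.16] 73 0.118; [ 0.76 -0.12] 71 0.117; [ 0.76 -0.08] 74 0.117; [ 0.8  -0.28] 11 0.176; [0.8  0.08] 5 0.152; [0.8  0.12] 391 0.29; [0.8  0.16] 625 0.289; [0.8 0.2] 338 0.292; 
[0.4  0.04] 11 0.111; [0.44 0.04] 156 0.113; [ 0.6  -0.24] 67 0.135; [ 0.6 -0.2] 3 0.135; [ 0.64 -0.24] 162 0.175; [ 0.64 -0.2 ] 93 0.17; [ 0.68 -0.24] 32 0.19; [ 0.72 -0.32] 285 0.124; [ 0.72 -0.28] 19 0.189; [ 0.72 -0.24] 12 0.189; [ 0.72 -0.16] 65 0.115; [ 0.76 -0.32] 58 0.125; [ 0.76 -0.28] 18 0.183; [ 0.76 -0.16] 54 0.115; [ 0.76 -0.12] 60 0.114; [ 0.76 -0.08] 58 0.115; [ 0.8  -0.28] 7 0.174; [ 0.8 -0.2] 9 0.35; [0.8  0.04] 6 0.216; [0.8  0.08] 156 0.289; [0.8  0.12] 575 0.288; [0.8  0.16] 709 0.29; [0.8 0.2] 369 0.294;
```

Call:
step_arm --motion '[{"dx": -1,"dy": -1,"wz": 0.0875,"claw": 88},{"dx": -1,"dy": -1,"wz": 0.0875},{"dx": -1,"dy": -1,"wz": 0.0875}]'

```text
$.motion[0]: bad value
```

Run:
```python
from h import *
for n in("top","scene"):
    P=np.load(f"pics/{n}P.npy").reshape(-1,3)
    w=P[(abs(P[:,0]-.74)<.06)&(abs(P[:,1]+.11)<.09)&(P[:,2]>.1)&(P[:,2]<.3)]; print("tubes minx",np.percentile(w[:,0],[0,2,10]).round(3),np.percentile(w[:,2],[50,100]).round(3))
    w=P[(abs(P[:,0]-.64)<.06)&(abs(P[:,1]+.22)<.06)&(P[:,2]>.1)&(P[:,2]<.3)]; print("neck maxy",np.percentile(w[:,1],[90,98,100]).round(3), w.mean(0).round(3))
```

```text
tubes minx [0.719 0.72  0.725] [0.114 0.118]
neck maxy [-0.213 -0.209 -0.207] [ 0.642 -0.227  0.137]
tubes minx [0.716 0.718 0.72 ] [0.11  0.115]
neck maxy [-0.215 -0.211 -0.207] [ 0.635 -0.227  0.13 ]
```

Call:
step_arm --motion '[{"dx": -1.0,"dy": -1.0,"dz": 0.0,"wx": 0.0,"wy": 0.0,"wz": 0.0875,"claw": 88.0},{"dx": -1.0,"dy": -1.0,"dz": 0.0,"wx": 0.0,"wy": 0.0,"wz": 0.0875,"claw": 88.0},{"dx": -1.0,"dy": -1.0,"dz": 0.0,"wx": 0.0,"wy": 0.0,"wz": 0.0875,"claw": 88.0}]'

```text
clock: 0.45
tool_pos: [0.2767, 0.4716, 0.209]
eef_rot: [0.323, 0.946, -0.003, 0.002]
contact_force: [0.9, -0.3, 0.2]
opening: 0.996
finger_force: 0.0
```

Call:
step_arm --motion '[{"dx": -1,"dy": -1,"dz": 0,"wx": 0,"wy": 0,"wz": 0.0875,"claw": 88},{"dx": -1,"dy": -1,"dz": 0,"wx": 0,"wy": 0,"wz": 0.0875,"claw": 88},{"dx": -1,"dy": -1,"dz": 0,"wx": 0,"wy": 0,"wz": 0.0875,"claw": 88}]'

```text
clock: 0.75
tool_pos: [0.2893, 0.3598, 0.2092]
eef_rot: [0.448, 0.894, -0.003, 0.001]
contact_force: [-0.3, 0.6, -0.1]
opening: 0.997
finger_force: 0.0
```

Call:
step_arm --motion '[{"dx": -1,"dy": -0.33,"dz": 0,"wx": 0,"wy": 0,"wz": 0.0875,"claw": 88},{"dx": -1,"dy": -0.33,"dz": 0,"wx": 0,"wy": 0,"wz": 0.0875,"claw": 88}]'

```text
clock: 0.95
tool_pos: [0.3164, 0.2848, 0.2095]
eef_rot: [0.566, 0.825, -0.0, 0.0]
contact_force: [0.8, -0.8, 0.0]
opening: 0.997
finger_force: 0.0
```

Call:
step_arm --motion '[{"dx": -1,"dy": 0,"dz": 0,"wx": 0,"wy": 0,"wz": 0.0875,"claw": 88},{"dx": -1,"dy": 0,"dz": 0,"wx": 0,"wy": 0,"wz": 0.0875,"claw": 88}]'

```text
clock: 1.15
tool_pos: [0.346, 0.2096, 0.2095]
eef_rot: [0.674, 0.739, -0.0, 0.0]
contact_force: [0.2, 1.4, 0.9]
opening: 0.999
finger_force: 0.0
```

Call:
step_arm --motion '[{"dx": -1,"dy": 0.25,"dz": 0,"wx": 0,"wy": 0,"wz": 0,"claw": 88},{"dx": -1,"dy": 0.25,"dz": 0,"wx": 0,"wy": 0,"wz": 0,"claw": 88}]'

```text
clock: 1.35
tool_pos: [0.3739, 0.1324, 0.2095]
eef_rot: [0.672, 0.741, 0.0, 0.0]
contact_force: [-0.3, 0.0, -0.1]
opening: 0.999
finger_force: 0.0
```

Call:
step_arm --motion '[{"dx": -1,"dy": 0.25,"dz": 0,"wx": 0,"wy": 0,"wz": 0,"claw": 88},{"dx": -1,"dy": 0.25,"dz": 0,"wx": 0,"wy": 0,"wz": 0,"claw": 88}]'

```text
clock: 1.55
tool_pos: [0.4019, 0.0544, 0.2095]
eef_rot: [0.672, 0.741, 0.0, 0.0]
contact_force: [0.6, 0.8, -0.4]
opening: 0.999
finger_force: 0.0
```

Call:
step_arm --motion '[{"dx": -0.9,"dy": 0.2,"dz": 0,"wx": 0,"wy": 0,"wz": 0,"claw": 88},{"dx": -0.9,"dy": 0.2,"dz": 0,"wx": 0,"wy": 0,"wz": 0,"claw": 88}]'

```text
clock: 1.75
tool_pos: [0.4253, -0.0169, 0.2095]
eef_rot: [0.673, 0.74, 0.0, 0.001]
contact_force: [0.7, 0.1, -0.4]
opening: 1.001
finger_force: 0.0
```

Call:
step_arm --motion '[{"dx": -0.9,"dy": 0.2,"dz": 0,"wx": 0,"wy": 0,"wz": 0,"claw": 88},{"dx": -0.9,"dy": 0.2,"dz": 0,"wx": 0,"wy": 0,"wz": 0,"claw": 88}]'

```text
clock: 1.95
tool_pos: [0.4483, -0.0872, 0.2095]
eef_rot: [0.672, 0.74, 0.0, 0.001]
contact_force: [-0.6, 0.6, 0.3]
opening: 1.0
finger_force: 0.0
```

Call:
step_arm --motion '[{"dx": -0.9,"dy": 0.2,"dz": 0,"wx": 0,"wy": 0,"wz": 0,"claw": 88},{"dx": -0.9,"dy": 0.2,"dz": 0,"wx": 0,"wy": 0,"wz": 0,"claw": 88},{"dx": -0.9,"dy": 0.2,"dz": 0,"wx": 0,"wy": 0,"wz": 0,"claw": 88}]'

```text
clock: 2.25
tool_pos: [0.471, -0.1577, 0.2093]
eef_rot: [0.673, 0.739, 0.0, 0.001]
contact_force: [-0.1, 0.0, 0.4]
opening: 0.996
finger_force: 0.0
```

```bash
cat >> h.py <<'E'
def go(x,y,z=None):
    s=get_state(); from scipy.spatial.transform import Rotation as R
    p=np.array(s["tool_pos"]); r=R.from_quat(s["eef_rot"]); t=np.array([x,y,p[2] if z is None else z])
    a=r.as_matrix()[:,0]; print("shares",(r.inv().apply(t-p)/.08).round(3),"tcp",p.round(4),"ang",np.degrees(np.arctan2(a[1],a[0])).round(2),"tilt",r.as_matrix()[:2,2].round(4))
E
python3 - <<'E'
from h import *
go(.470,-.156)
I,D,C=snap("wrist","w1"); P=cloud("wrist",D,C); np.save("pics/w1P.npy",P)
for nm,x,y in[("A",.470,-.156),("B",.449,-.275),("blank",.487,-.066)]:
    w=P.reshape(-1,3); w=w[(np.hypot(w[:,0]-x,w[:,1]-y)<.03)&(w[:,2]>.03)&(w[:,2]<.12)]
    if len(w)<10: print(nm,"none"); continue
    t=np.percentile(w[:,2],95); m=w[abs(w[:,2]-t)<.005]; print(nm,t.round(4),m.mean(0)[:2].round(4),((m.max(0)+m.min(0))/2)[:2].round(4),np.ptp(m,0).round(3))
E
```

```text
shares [ 0.022 -0.01  -0.   ] tcp [ 0.471  -0.1577  0.2093] ang 95.34 tilt [ 0.0022 -0.002 ]
A 0.0734 [ 0.4706 -0.1554] [ 0.4708 -0.1561] [0.039 0.039 0.006]
B 0.0731 [ 0.4493 -0.2642] [ 0.4497 -0.2645] [0.037 0.017 0.006]
blank 0.0933 [ 0.4866 -0.0666] [ 0.4867 -0.0663] [0.018 0.019 0.006]
```

View pics/w1.png

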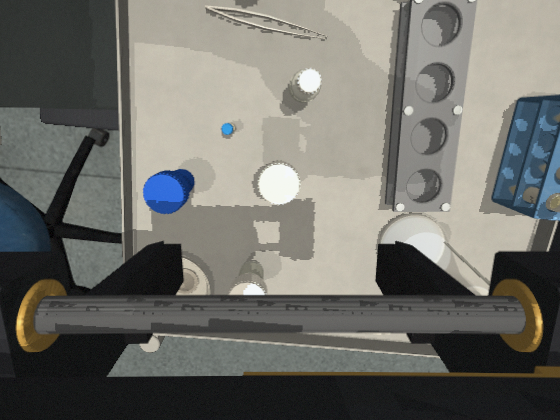

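The wrist view confirms A under the tool at (279,184) and the blank at (309,81). The wells are at (439,24), (435,82), (430,135) and (424,185), and the blue decoy is at (166,192).

Run:
```python
from h import *
z=np.load("pics/w1.npz"); C=(z["K"],z["d"],z["T"])
for u,v in[(439,24),(435,82),(430,135),(424,185)]: print(atz("wrist",u,v,.034,C).round(4))
sc=np.array([atz("wrist",u,v,.036,C) for u,v in[(408,111),(458,111),(400,208),(447,208)]]);print(sc.round(4))
print("A",atz("wrist",279,184,.0725,C).round(4))
go(.4707,-.156,.047)
```

```text
[ 0.6028 -0.0026  0.034 ]
[ 0.6099 -0.0518  0.034 ]
[ 0.6156 -0.1007  0.034 ]
[ 0.6199 -0.1509  0.034 ]
[[ 0.5889 -0.0802  0.036 ]
 [ 0.6366 -0.076   0.036 ]
 [ 0.5992 -0.1768  0.036 ]
 [ 0.6474 -0.1723  0.036 ]]
A [ 0.4708 -0.1559  0.0725]
shares [-0.015  0.004  2.027] tcp [ 0.4702 -0.1548  0.2092] ang 95.5 tilt [0.0007 0.    ]
```

Call:
step_arm --motion '[{"dx": 0,"dy": 0,"dz": 1,"wx": 0,"wy": 0,"wz": 0.03,"claw": 88},{"dx": 0,"dy": 0,"dz": 1,"wx": 0,"wy": 0,"wz": 0.03,"claw": 88}]'

```text
clock: 2.5
tool_pos: [0.4693, -0.1513, 0.128]
eef_rot: [0.705, 0.709, 0.001, -0.001]
contact_force: [-0.9, -0.1, 0.9]
opening: 1.001
finger_force: 0.0
```

Call:
step_arm --motion '[{"dx": -0.01,"dy": 0,"dz": 0.5,"wx": 0,"wy": 0,"wz": 0,"claw": 80},{"dx": -0.01,"dy": 0,"dz": 0.8,"wx": 0,"wy": 0,"wz": 0,"claw": 70},{"dx": -0.01,"dy": 0,"dz": 1,"wx": 0,"wy": 0,"wz": 0,"claw": 70}]'

```text
clock: 2.8
tool_pos: [0.4687, -0.1516, 0.0475]
eef_rot: [0.704, 0.71, 0.0, -0.002]
contact_force: [0.3, 0.1, 0.2]
opening: 0.793
finger_force: 0.0
```

Call:
step_arm --motion '[{"dx": 0,"dy": 0,"dz": 0.02,"wx": 0,"wy": 0,"wz": 0,"claw": 45},{"dx": 0,"dy": 0,"dz": 0.02,"wx": 0,"wy": 0,"wz": 0,"claw": 30},{"dx": 0,"dy": 0,"dz": 0.02,"wx": 0,"wy": 0,"wz": 0,"claw": 30},{"dx": 0,"dy": 0,"dz": 0.02,"wx": 0,"wy": 0,"wz": 0,"claw": 30},{"dx": 0,"dy": 0,"dz": 0.02,"wx": 0,"wy": 0,"wz": 0,"claw": 30},{"dx": 0,"dy": 0,"dz": 0.02,"wx": 0,"wy": 0,"wz": 0,"claw": 30}]' --force 20

```text
clock: 3.4
tool_pos: [0.4696, -0.1547, 0.0483]
eef_rot: [0.706, 0.708, 0.0, 0.0]
contact_force: [-0.2, -0.2, 0.7]
opening: 0.34
finger_force: 0.0
```

Run:
```python
from h import *
go(.6155,-.1012,.054)
print(get_state()["opening"],get_state()["finger_force"])
```

```text
shares [ 0.663  1.826 -0.07 ] tcp [ 0.4696 -0.1547  0.0483] ang 90.18 tilt [ 0.0009 -0.0001]
0.33976517159861863 0.0
```

Run:
```python
from h import *
I,D,C=snap("wrist","w2"); J,_,_=snap("scene","s2")
cv2.imwrite("pics/c2.png",np.hstack([cv2.resize(I[:,:,::-1],(400,300)),cv2.resize(J[150:330,200:440,::-1],(400,300))]))
```

```text
(no output)
```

View pics/c2.png

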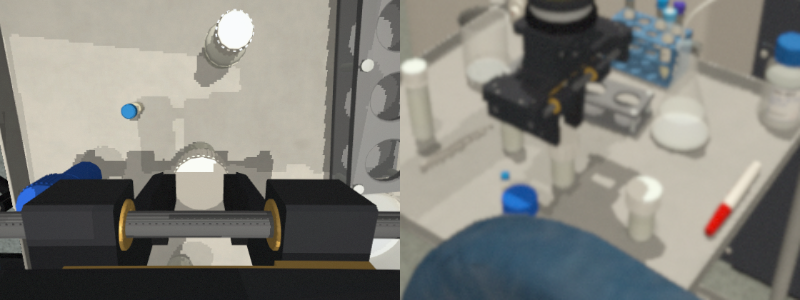

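The wrist half shows the cap between the fingers at about (200,175), but the opening sits exactly at the 30 mm I commanded with zero force. I'll close further.

Call:
step_arm --motion '[{"dx": 0,"dy": 0,"dz": 0,"wx": 0,"wy": 0,"wz": 0,"claw": 10},{"dx": 0,"dy": 0,"dz": 0,"wx": 0,"wy": 0,"wz": 0,"claw": 10},{"dx": 0,"dy": 0,"dz": 0,"wx": 0,"wy": 0,"wz": 0,"claw": 10}]'

```text
clock: 3.8
tool_pos: [0.4693, -0.1546, 0.0478]
eef_rot: [0.706, 0.708, 0.0, -0.0]
contact_force: [0.5, 0.2, 0.3]
opening: 0.117
finger_force: 0.0
```

Run:
```python
from h import *
I,D,C=snap("wrist","w3"); 
cv2.imwrite("pics/c3.png",I[150:,100:460,::-1])
```

```text
(no output)
```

View pics/c3.png

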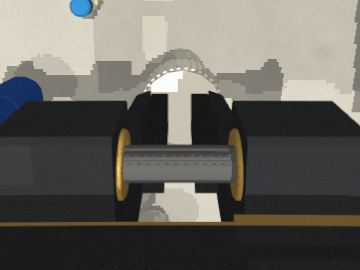

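Run:
```python
from h import *
z=np.load("pics/w3.npz"); C=(z["K"],z["d"],z["T"]); P=cloud("wrist",z["D"],C)
print(C[2].round(3)); go(.4707,-.156)
for u,v in[(280,225),(280,232),(265,232),(290,232),(280,240),(280,250),(278,262),(280,280),(280,345),(255,250),(310,250),(255,330),(310,330),(250,362),(160,300)]: print((u,v),z["D"][v,u].round(3),P[v,u].round(3))
w=P.reshape(-1,3); w=w[(np.hypot(w[:,0]-.47,w[:,1]+.156)<.05)&(w[:,2]>.06)&(w[:,2]<.078)]
print(len(w),w.min(0).round(3),w.max(0).round(3))
```

```text
[[ 1.     0.003  0.001  0.469]
 [ 0.004 -0.967 -0.255 -0.091]
 [ 0.     0.255 -0.967  0.223]
 [ 0.     0.     0.     1.   ]]
shares [-0.018  0.017 -0.   ] tcp [ 0.4693 -0.1546  0.0477] ang 90.18 tilt [-0.0001  0.0001]
(280, 225) 0.159 [ 0.469 -0.14   0.072]
(280, 232) 0.16 [ 0.469 -0.143  0.072]
(265, 232) 0.159 [ 0.463 -0.143  0.072]
(290, 232) 0.16 [ 0.474 -0.143  0.072]
(280, 240) 0.16 [ 0.469 -0.147  0.073]
(280, 250) 0.161 [ 0.47  -0.152  0.073]
(278, 262) 0.163 [ 0.469 -0.158  0.073]
(280, 280) 0.165 [ 0.47  -0.167  0.073]
(280, 345) 0.259 [ 0.47  -0.257 -0.001]
(255, 250) 0.147 [ 0.459 -0.146  0.086]
(310, 250) 0.144 [ 0.482 -0.145  0.088]
(255, 330) 0.074 [ 0.464 -0.135  0.159]
(310, 330) 0.075 [ 0.476 -0.135  0.158]
(250, 362) 0.25 [ 0.449 -0.263  0.01 ]
(160, 300) 0.065 [ 0.447 -0.124  0.165]
2964 [ 0.452 -0.174  0.06 ] [ 0.489 -0.136  0.078]
```

Run:
```python
from h import *
for f,t in(("w1",.2093),("w2",.0478),("w3",.0478)):
    z=np.load(f"pics/{f}.npz"); C=(z["K"],z["d"],z["T"]); P=cloud("wrist",z["D"],C); D=z["D"]
    m=(D<.152)&(D>.02); q=P[m]; tip=(np.linalg.inv(C[2][:3,:3])@(q-C[2][:3,3]).T).T
    i=np.argsort(q[:,2])[:40]; print(f,"min z rel TCP",(q[i,2]-t).round(4)[[0,10,39]],q[i].mean(0).round(3), D[m].max())
I=cv2.imread("pics/s2.png")[150:300,220:400]; cv2.imwrite("pics/c4.png",cv2.resize(I,None,fx=4,fy=4,interpolation=cv2.INTER_CUBIC))
z=np.load("pics/s2.npz");P=cloud("scene",z["D"],(z["K"],z["d"],z["T"]))
for u,v in[(285,200),(280,220),(300,225),(310,240),(293,232),(297,237),(298,245),(298,255)]: print(u,v,P[v,u].round(3),z["I"][v,u])
```

```text
w1 min z rel TCP [0.0329 0.0332 0.0337] [ 0.465 -0.149  0.243] 0.15197472
w2 min z rel TCP [0.0179 0.0196 0.0216] [ 0.482 -0.073  0.068] 0.151983
w3 min z rel TCP [0.0172 0.0197 0.0219] [ 0.482 -0.073  0.068] 0.15198804
285 200 [ 0.422 -0.165  0.178] [43 40 42]
280 220 [ 0.378 -0.187  0.173] [42 45 46]
300 225 [ 0.485 -0.151  0.076] [139 135 123]
310 240 [ 0.532 -0.144  0.002] [176 171 158]
293 232 [ 0.441 -0.166  0.095] [37 39 39]
297 237 [ 0.457 -0.164  0.071] [176 171 156]
298 245 [ 0.456 -0.167  0.053] [180 173 157]
298 255 [ 0.459 -0.164  0.024] [173 169 150]
```

View pics/c4.png

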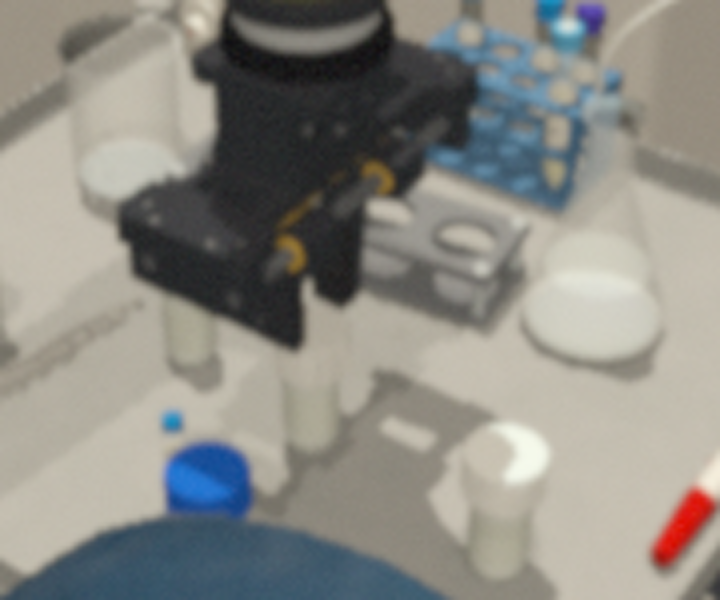

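The fingers really do end above the cap. Both cameras put the tips about 34 mm higher than the reported TCP, while x and y agree. From here I'll use true tip z = reported z + 0.034, so I open, go 34 mm lower and regrip.

Call:
step_arm --motion '[{"dx": 0,"dy": 0,"dz": 0,"wx": 0,"wy": 0,"wz": 0,"claw": 75},{"dx": 0,"dy": 0,"dz": 0,"wx": 0,"wy": 0,"wz": 0,"claw": 75},{"dx": 0,"dy": 0,"dz": 0,"wx": 0,"wy": 0,"wz": 0,"claw": 75},{"dx": 0,"dy": 0,"dz": 0,"wx": 0,"wy": 0,"wz": 0,"claw": 75},{"dx": 0,"dy": 0.01,"dz": 0.2,"wx": 0,"wy": 0,"wz": 0,"claw": 75},{"dx": 0,"dy": 0.01,"dz": 0.43,"wx": 0,"wy": 0,"wz": 0,"claw": 75},{"dx": 0,"dy": 0.01,"dz": 0.43,"wx": 0,"wy": 0,"wz": 0,"claw": 75}]'

```text
clock: 4.55
tool_pos: [0.4691, -0.1541, 0.0119]
eef_rot: [0.706, 0.708, -0.001, -0.001]
contact_force: [-0.5, 0.5, 0.0]
opening: 0.724
finger_force: 0.0
```

Call:
step_arm --motion '[{"dx": 0,"dy": 0,"dz": 0,"wx": 0,"wy": 0,"wz": 0,"claw": 40},{"dx": 0,"dy": 0,"dz": 0,"wx": 0,"wy": 0,"wz": 0,"claw": 20},{"dx": 0,"dy": 0,"dz": 0,"wx": 0,"wy": 0,"wz": 0,"claw": 20},{"dx": 0,"dy": 0,"dz": 0,"wx": 0,"wy": 0,"wz": 0,"claw": 20},{"dx": 0,"dy": 0,"dz": 0,"wx": 0,"wy": 0,"wz": 0,"claw": 20}]'

```text
clock: 5.05
tool_pos: [0.4705, -0.1547, 0.0139]
eef_rot: [0.706, 0.708, 0.0, 0.0]
contact_force: [-0.3, 0.1, 4.5]
opening: 0.408
finger_force: 20.0
```

Run:
```python
from h import *
go(.6155,-.1012)
I,D,C=snap("wrist","w5"); P=cloud("wrist",D,C)
w=P.reshape(-1,3); m=w[(np.hypot(w[:,0]-.47,w[:,1]+.156)<.03)&(abs(w[:,2]-.073)<.004)]; print(len(m),m.min(0).round(4),m.max(0).round(4))
```

```text
shares [0.663 1.814 0.002] tcp [ 0.4705 -0.1547  0.0139] ang 90.18 tilt [ 0.001  -0.0002]
4939 [ 0.442  -0.1747  0.069 ] [ 0.498 -0.136  0.077]
```

Call:
step_arm --motion '[{"dx": 0,"dy": 0,"dz": -0.5,"wx": 0,"wy": 0,"wz": 0,"claw": 20},{"dx": 0,"dy": 0,"dz": -1,"wx": 0,"wy": 0,"wz": 0,"claw": 20},{"dx": 0,"dy": 0,"dz": -1,"wx": 0,"wy": 0,"wz": 0,"claw": 20}]'

```text
clock: 5.4
tool_pos: [0.4727, -0.1555, 0.0971]
eef_rot: [0.706, 0.708, 0.002, 0.003]
contact_force: [-0.1, 0.6, -0.8]
opening: 0.41
finger_force: 20.0
```

Call:
step_arm --motion '[{"dx": 0.17,"dy": 0.45,"dz": 0,"wx": 0,"wy": 0,"wz": 0,"claw": 20},{"dx": 0.34,"dy": 0.9,"dz": 0,"wx": 0,"wy": 0,"wz": 0,"claw": 20}]'

```text
clock: 5.6
tool_pos: [0.5418, -0.1275, 0.0933]
eef_rot: [0.707, 0.708, -0.001, -0.0]
contact_force: [0.6, 0.1, -0.8]
opening: 0.41
finger_force: 20.0
```

Call:
step_arm --motion '[{"dx": 0.17,"dy": 0.45,"dz": 0,"wx": 0,"wy": 0,"wz": 0,"claw": 20},{"dx": 0.34,"dy": 0.91,"dz": 0,"wx": 0,"wy": 0,"wz": 0,"claw": 20},{"dx": 0.34,"dy": 0.91,"dz": 0,"wx": 0,"wy": 0,"wz": 0,"claw": 20},{"dx": 0.34,"dy": 0.91,"dz": 0,"wx": 0,"wy": 0,"wz": 0,"claw": 20}]'

```text
clock: 6.0
tool_pos: [0.6143, -0.099, 0.0921]
eef_rot: [0.705, 0.709, -0.001, -0.001]
contact_force: [-1.1, 0.2, -0.8]
opening: 0.408
finger_force: 20.0
```

Run:
```python
from h import *
go(.6155,-.100,.0205)
I,D,C=snap("wrist","w6"); P=cloud("wrist",D,C)
p=P[P[:,:,2]>.05]
cv2.imwrite("pics/c6.png",I[:,:,::-1])
```

```text
shares [-0.013  0.017  0.896] tcp [ 0.6143 -0.099   0.0921] ang 90.27 tilt [-0.0018  0.0003]
```

View pics/c6.png

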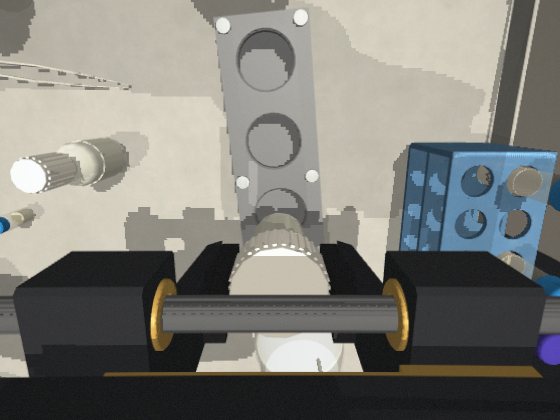

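The vial is upright in the grip and lined up over the third well at (283,205), with wells 1 and 2 at (266,58) and (273,138). The blue rack lies clear to the right. Lowering now.

Call:
step_arm --motion '[{"dx": 0,"dy": 0.01,"dz": 0.35,"wx": 0,"wy": 0,"wz": 0,"claw": 20},{"dx": 0,"dy": 0.01,"dz": 0.6,"wx": 0,"wy": 0,"wz": 0,"claw": 20},{"dx": 0,"dy": 0.01,"dz": 0.8,"wx": 0,"wy": 0,"wz": 0,"claw": 20},{"dx": 0,"dy": 0.01,"dz": 0.88,"wx": 0,"wy": 0,"wz": 0,"claw": 20},{"dx": 0,"dy": 0.01,"dz": 0.9,"wx": 0,"wy": 0,"wz": 0,"claw": 20},{"dx": 0,"dy": 0.01,"dz": 0.9,"wx": 0,"wy": 0,"wz": 0,"claw": 20}]'

```text
clock: 6.65
tool_pos: [0.6157, -0.1001, 0.0218]
eef_rot: [0.706, 0.708, 0.0, 0.0]
contact_force: [0.2, 0.6, -0.9]
opening: 0.409
finger_force: 20.0
```

Call:
step_arm --motion '[{"dx": 0,"dy": 0,"dz": 0.02,"wx": 0,"wy": 0,"wz": 0,"claw": 20},{"dx": 0,"dy": 0,"dz": 0.02,"wx": 0,"wy": 0,"wz": 0,"claw": 20},{"dx": 0,"dy": 0,"dz": 0.02,"wx": 0,"wy": 0,"wz": 0,"claw": 45},{"dx": 0,"dy": 0,"dz": 0.02,"wx": 0,"wy": 0,"wz": 0,"claw": 65},{"dx": 0,"dy": 0,"dz": 0.02,"wx": 0,"wy": 0,"wz": 0,"claw": 65},{"dx": 0,"dy": 0,"dz": 0.02,"wx": 0,"wy": 0,"wz": 0,"claw": 65}]'

```text
clock: 7.25
tool_pos: [0.6156, -0.0997, 0.0199]
eef_rot: [0.706, 0.708, 0.0, 0.0]
contact_force: [0.4, 0.1, -0.8]
opening: 0.73
finger_force: 0.0
```

Call:
step_arm --motion '[{"dx": 0,"dy": 0,"dz": -0.3,"wx": 0,"wy": 0,"wz": 0,"claw": 65},{"dx": 0,"dy": 0,"dz": -1,"wx": 0,"wy": 0,"wz": 0,"claw": 65},{"dx": 0,"dy": 0,"dz": -1,"wx": 0,"wy": 0,"wz": 0,"claw": 70},{"dx": 0,"dy": 0,"dz": -1,"wx": 0,"wy": 0,"wz": 0,"claw": 70}]'

```text
clock: 7.65
tool_pos: [0.617, -0.1, 0.1017]
eef_rot: [0.706, 0.708, 0.001, 0.002]
contact_force: [-0.9, 0.6, -0.6]
opening: 0.794
finger_force: 0.0
```

```bash
cat >> h.py <<'E'
def top_at(P,x,y,r=.03):
    w=P.reshape(-1,3); w=w[(np.hypot(w[:,0]-x,w[:,1]-y)<r)&(w[:,2]>.04)&(w[:,2]<.13)]
    if len(w)<10: return print("none")
    t=np.percentile(w[:,2],95); m=w[abs(w[:,2]-t)<.004]; print("top",t.round(4),((m.max(0)+m.min(0))/2)[:2].round(4),np.ptp(m,0).round(3))
E
python3 - <<'E'
from h import *
go(.450,-.2755)
I,D,C=snap("wrist","w7"); P=cloud("wrist",D,C); top_at(P,.6155,-.101)
I,D,C=snap("top","t7"); P=cloud("top",D,C); top_at(P,.6155,-.101)
E
```

```text
shares [-2.188 -2.095 -0.008] tcp [ 0.617  -0.1     0.1017] ang 90.18 tilt [ 0.0041 -0.0004]
top 0.0793 [ 0.616  -0.1006] [0.038 0.038 0.005]
none
```

Call:
step_arm --motion '[{"dx": -0.36,"dy": -0.35,"dz": 0,"wx": 0,"wy": 0,"wz": 0,"claw": 75},{"dx": -0.73,"dy": -0.69,"dz": 0,"wx": 0,"wy": 0,"wz": 0,"claw": 75}]'

```text
clock: 7.95
tool_pos: [0.5593, -0.1571, 0.098]
eef_rot: [0.705, 0.709, -0.0, -0.001]
contact_force: [-0.6, -0.7, 0.1]
opening: 0.85
finger_force: 0.0
```

Call:
step_arm --motion '[{"dx": -0.36,"dy": -0.35,"dz": 0,"wx": 0,"wy": 0,"wz": 0,"claw": 75},{"dx": -0.73,"dy": -0.69,"dz": 0,"wx": 0,"wy": 0,"wz": 0,"claw": 75}]'

```text
clock: 8.15
tool_pos: [0.5031, -0.2172, 0.0981]
eef_rot: [0.706, 0.708, -0.001, -0.002]
contact_force: [0.8, -1.0, 0.8]
opening: 0.852
finger_force: 0.0
```

Call:
step_arm --motion '[{"dx": -0.36,"dy": -0.35,"dz": 0,"wx": 0,"wy": 0,"wz": 0,"claw": 75},{"dx": -0.73,"dy": -0.69,"dz": 0,"wx": 0,"wy": 0,"wz": 0,"claw": 75},{"dx": -0.73,"dy": -0.69,"dz": 0,"wx": 0,"wy": 0,"wz": 0,"claw": 75},{"dx": -0.73,"dy": -0.69,"dz": 0,"wx": 0,"wy": 0,"wz": 0,"claw": 75}]'

```text
clock: 8.55
tool_pos: [0.4491, -0.2757, 0.0986]
eef_rot: [0.707, 0.707, -0.0, -0.001]
contact_force: [0.3, 0.3, 0.0]
opening: 0.852
finger_force: 0.0
```

Run:
```python
from h import *
I,D,C=snap("wrist","w8"); P=cloud("wrist",D,C); top_at(P,.450,-.2755);top_at(P,.6155,-.101)
go(.450,-.2755,.0139)
```

```text
top 0.0733 [ 0.4497 -0.2758] [0.039 0.039 0.005]
none
shares [-0.014 -0.005  1.061] tcp [ 0.4505 -0.2745  0.0988] ang 90.2 tilt [-0.001   0.0017]
```

Call:
step_arm --motion '[{"dx": -0.015,"dy": -0.01,"dz": 0.5,"wx": 0,"wy": 0,"wz": 0,"claw": 75},{"dx": -0.015,"dy": -0.01,"dz": 0.9,"wx": 0,"wy": 0,"wz": 0,"claw": 75},{"dx": -0.015,"dy": -0.01,"dz": 1,"wx": 0,"wy": 0,"wz": 0,"claw": 75}]'

```text
clock: 8.9
tool_pos: [0.4492, -0.2736, 0.0167]
eef_rot: [0.705, 0.709, -0.0, -0.003]
contact_force: [-0.5, 0.6, 0.4]
opening: 0.852
finger_force: 0.0
```

Call:
step_arm --motion '[{"dx": 0,"dy": 0,"dz": 0.06,"wx": 0,"wy": 0,"wz": 0,"claw": 60},{"dx": 0,"dy": 0,"dz": 0.06,"wx": 0,"wy": 0,"wz": 0,"claw": 20},{"dx": 0,"dy": 0,"dz": 0.06,"wx": 0,"wy": 0,"wz": 0,"claw": 20},{"dx": 0,"dy": 0,"dz": 0.06,"wx": 0,"wy": 0,"wz": 0,"claw": 20},{"dx": 0,"dy": 0,"dz": 0.06,"wx": 0,"wy": 0,"wz": 0,"claw": 20},{"dx": 0,"dy": 0,"dz": 0.06,"wx": 0,"wy": 0,"wz": 0,"claw": 20}]'

```text
clock: 9.5
tool_pos: [0.4503, -0.277, 0.0158]
eef_rot: [0.706, 0.708, 0.0, 0.001]
contact_force: [-0.1, 0.1, 4.7]
opening: 0.407
finger_force: 20.0
```

Run:
```python
from h import *
go(.605,-.002)
z=np.load("pics/w6.npz"); C=(z["K"],z["d"],z["T"])
for u,v in[(266,60),(273,140)]: print(atz("wrist",u,v,.034,C).round(4))
print([atz("wrist",u,v,.036,C).round(4).tolist() for u,v in[(223,25),(301,17),(243,183),(312,176)]])
```

```text
shares [3.432 1.945 0.   ] tcp [ 0.4503 -0.277   0.0158] ang 90.18 tilt [ 0.0014 -0.0007]
[ 0.6053 -0.0026  0.034 ]
[ 0.6097 -0.0517  0.034 ]
[[0.5795, 0.0165, 0.036], [0.6265, 0.0211, 0.036], [0.5894, -0.0804, 0.036], [0.6361, -0.0753, 0.036]]
```

Call:
step_arm --motion '[{"dx": 0,"dy": 0,"dz": -0.5,"wx": 0,"wy": 0,"wz": 0,"claw": 20},{"dx": 0,"dy": 0,"dz": -1,"wx": 0,"wy": 0,"wz": 0,"claw": 20}]'

```text
clock: 9.7
tool_pos: [0.4487, -0.2761, 0.0951]
eef_rot: [0.706, 0.708, -0.0, -0.002]
contact_force: [-0.3, -0.6, -0.5]
opening: 0.41
finger_force: 20.0
```

Call:
step_arm --motion '[{"dx": 0.43,"dy": 0.24,"dz": -0.2,"wx": 0,"wy": 0,"wz": 0,"claw": 20},{"dx": 0.86,"dy": 0.48,"dz": -0.3,"wx": 0,"wy": 0,"wz": 0,"claw": 20}]'

```text
clock: 9.9
tool_pos: [0.4889, -0.2088, 0.1213]
eef_rot: [0.707, 0.707, 0.001, 0.002]
contact_force: [1.2, -0.2, -0.7]
opening: 0.408
finger_force: 20.0
```

Call:
step_arm --motion '[{"dx": 0.43,"dy": 0.24,"dz": 0,"wx": 0,"wy": 0,"wz": 0,"claw": 20},{"dx": 0.86,"dy": 0.48,"dz": 0,"wx": 0,"wy": 0,"wz": 0,"claw": 20}]'

```text
clock: 10.1
tool_pos: [0.5268, -0.1375, 0.1197]
eef_rot: [0.706, 0.708, 0.0, 0.0]
contact_force: [1.2, -0.4, -0.5]
opening: 0.41
finger_force: 20.0
```

Call:
step_arm --motion '[{"dx": 0.43,"dy": 0.24,"dz": 0,"wx": 0,"wy": 0,"wz": 0,"claw": 20},{"dx": 0.86,"dy": 0.48,"dz": 0,"wx": 0,"wy": 0,"wz": 0,"claw": 20}]'

```text
clock: 10.3
tool_pos: [0.5647, -0.0684, 0.1192]
eef_rot: [0.706, 0.708, 0.0, -0.0]
contact_force: [0.6, -0.8, -0.6]
opening: 0.411
finger_force: 20.0
```

Call:
step_arm --motion '[{"dx": 0.43,"dy": 0.24,"dz": 0,"wx": 0,"wy": 0,"wz": 0,"claw": 20},{"dx": 0.85,"dy": 0.49,"dz": 0,"wx": 0,"wy": 0,"wz": 0,"claw": 20},{"dx": 0.85,"dy": 0.49,"dz": 0,"wx": 0,"wy": 0,"wz": 0,"claw": 20},{"dx": 0.85,"dy": 0.49,"dz": 0,"wx": 0,"wy": 0,"wz": 0,"claw": 20},{"dx": 0.85,"dy": 0.49,"dz": 0,"wx": 0,"wy": 0,"wz": 0,"claw": 20},{"dx": 0.85,"dy": 0.49,"dz": 0,"wx": 0,"wy": 0,"wz": 0,"claw": 20}]'

```text
clock: 10.9
tool_pos: [0.6025, -0.0039, 0.1191]
eef_rot: [0.707, 0.707, -0.001, 0.0]
contact_force: [-0.0, -0.3, 0.4]
opening: 0.409
finger_force: 20.0
```

Run:
```python
from h import *
go(.605,-.0035,.0218)
```

```text
shares [0.006 0.033 1.216] tcp [ 0.6025 -0.0039  0.1191] ang 90.03 tilt [-0.0008 -0.001 ]
```

Call:
step_arm --motion '[{"dx": 0,"dy": 0.02,"dz": 0.35,"wx": 0,"wy": 0,"wz": 0,"claw": 20},{"dx": 0,"dy": 0.02,"dz": 0.7,"wx": 0,"wy": 0,"wz": 0,"claw": 20},{"dx": 0,"dy": 0.02,"dz": 0.9,"wx": 0,"wy": 0,"wz": 0,"claw": 20},{"dx": 0,"dy": 0.02,"dz": 1,"wx": 0,"wy": 0,"wz": 0,"claw": 20},{"dx": 0,"dy": 0.02,"dz": 1,"wx": 0,"wy": 0,"wz": 0,"claw": 20}]'

```text
clock: 11.4
tool_pos: [0.604, -0.0028, 0.0383]
eef_rot: [0.706, 0.708, -0.001, -0.001]
contact_force: [-1.2, -0.9, -0.3]
opening: 0.415
finger_force: 20.0
```

Call:
step_arm --motion '[{"dx": 0,"dy": 0,"dz": 0.1,"wx": 0,"wy": 0,"wz": 0,"claw": 20},{"dx": 0,"dy": 0,"dz": 0.17,"wx": 0,"wy": 0,"wz": 0,"claw": 20},{"dx": 0,"dy": 0,"dz": 0.21,"wx": 0,"wy": 0,"wz": 0,"claw": 20},{"dx": 0,"dy": 0,"dz": 0.21,"wx": 0,"wy": 0,"wz": 0,"claw": 20}]'

```text
clock: 11.8
tool_pos: [0.6049, -0.0017, 0.0221]
eef_rot: [0.706, 0.708, 0.0, 0.0]
contact_force: [-0.5, 0.0, -0.5]
opening: 0.412
finger_force: 20.0
```

Call:
step_arm --motion '[{"dx": 0,"dy": 0,"dz": 0.02,"wx": 0,"wy": 0,"wz": 0,"claw": 20},{"dx": 0,"dy": 0,"dz": 0.02,"wx": 0,"wy": 0,"wz": 0,"claw": 45},{"dx": 0,"dy": 0,"dz": 0.02,"wx": 0,"wy": 0,"wz": 0,"claw": 65},{"dx": 0,"dy": 0,"dz": 0.02,"wx": 0,"wy": 0,"wz": 0,"claw": 65},{"dx": 0,"dy": 0,"dz": 0.02,"wx": 0,"wy": 0,"wz": 0,"claw": 65},{"dx": 0,"dy": 0,"dz": -0.3,"wx": 0,"wy": 0,"wz": 0,"claw": 65},{"dx": 0,"dy": 0,"dz": -1,"wx": 0,"wy": 0,"wz": 0,"claw": 65},{"dx": 0,"dy": 0,"dz": -1,"wx": 0,"wy": 0,"wz": 0,"claw": 65}]'

```text
clock: 12.6
tool_pos: [0.6085, -0.002, 0.107]
eef_rot: [0.706, 0.708, 0.003, 0.003]
contact_force: [0.5, 0.1, 0.7]
opening: 0.738
finger_force: 0.0
```

Call:
step_arm --motion '[{"dx": 0,"dy": -0.2,"dz": -0.2,"wx": 0,"wy": 0,"wz": 0,"claw": 70},{"dx": 0.19,"dy": -0.7,"dz": -0.3,"wx": 0,"wy": 0,"wz": 0,"claw": 70},{"dx": 0.19,"dy": -0.7,"dz": -0.3,"wx": 0,"wy": 0,"wz": 0,"claw": 70}]'

```text
clock: 12.9
tool_pos: [0.5421, 0.0151, 0.1263]
eef_rot: [0.705, 0.709, -0.002, -0.003]
contact_force: [0.2, 0.6, 0.5]
opening: 0.795
finger_force: 0.0
```

Call:
step_arm --motion '[{"dx": 0.1,"dy": -0.35,"dz": 0,"wx": 0,"wy": 0,"wz": 0,"claw": 75},{"dx": 0.19,"dy": -0.7,"dz": 0,"wx": 0,"wy": 0,"wz": 0,"claw": 75}]'

```text
clock: 13.1
tool_pos: [0.4928, 0.0285, 0.1261]
eef_rot: [0.706, 0.708, 0.001, 0.0]
contact_force: [0.4, -0.2, -1.0]
opening: 0.847
finger_force: 0.0
```

Call:
step_arm --motion '[{"dx": 0.1,"dy": -0.35,"dz": 0,"wx": 0,"wy": 0,"wz": 0,"claw": 75},{"dx": 0.19,"dy": -0.7,"dz": 0,"wx": 0,"wy": 0,"wz": 0,"claw": 75},{"dx": 0.19,"dy": -0.7,"dz": 0,"wx": 0,"wy": 0,"wz": 0,"claw": 75},{"dx": 0.19,"dy": -0.7,"dz": 0,"wx": 0,"wy": 0,"wz": 0,"claw": 75}]'

```text
clock: 13.5
tool_pos: [0.4373, 0.0435, 0.1262]
eef_rot: [0.706, 0.708, 0.0, 0.0]
contact_force: [0.1, 0.4, 0.4]
opening: 0.854
finger_force: 0.0
```

Run:
```python
from h import *
I,D,C=snap("wrist","w9"); P=cloud("wrist",D,C); top_at(P,.436,.0435)
I,D,C=snap("top","t9"); P=cloud("top",D,C); top_at(P,.605,-.002);top_at(P,.6155,-.101)
go(.436,.0435,.054)
```

```text
top 0.1132 [0.4368 0.0431] [0.031 0.031 0.005]
top 0.0815 [0.6052 0.001 ] [0.034 0.036 0.006]
top 0.0813 [ 0.6172 -0.1001] [0.037 0.04  0.005]
shares [ 0.003 -0.033  0.902] tcp [0.4385 0.0432 0.1262] ang 90.16 tilt [0.0021 0.0001]
```

View pics/w9.png

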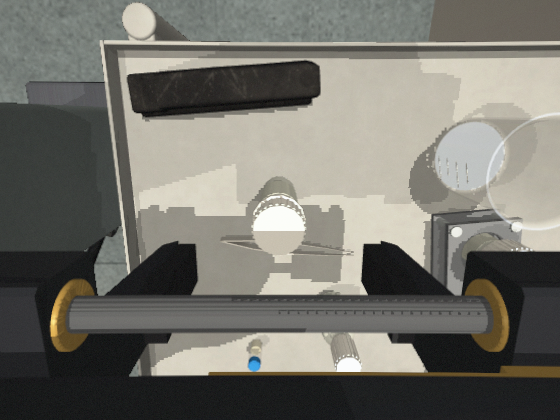

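The sample cap sits right under the tool at (279,215), and both standards are at the same seated height. Gripping the sample now.

Call:
step_arm --motion '[{"dx": 0,"dy": -0.015,"dz": 0.45,"wx": 0,"wy": 0,"wz": 0,"claw": 75},{"dx": 0,"dy": -0.015,"dz": 0.8,"wx": 0,"wy": 0,"wz": 0,"claw": 70},{"dx": 0,"dy": -0.015,"dz": 0.9,"wx": 0,"wy": 0,"wz": 0,"claw": 60},{"dx": 0,"dy": -0.015,"dz": 0.9,"wx": 0,"wy": 0,"wz": 0,"claw": 60}]'

```text
clock: 14.0
tool_pos: [0.4357, 0.043, 0.0533]
eef_rot: [0.706, 0.708, -0.001, -0.0]
contact_force: [0.5, 0.4, 1.3]
opening: 0.68
finger_force: 0.0
```

Call:
step_arm --motion '[{"dx": 0,"dy": 0,"dz": 0,"wx": 0,"wy": 0,"wz": 0,"claw": 40},{"dx": 0,"dy": 0,"dz": 0,"wx": 0,"wy": 0,"wz": 0,"claw": 15},{"dx": 0,"dy": 0,"dz": 0,"wx": 0,"wy": 0,"wz": 0,"claw": 15},{"dx": 0,"dy": 0,"dz": 0,"wx": 0,"wy": 0,"wz": 0,"claw": 15},{"dx": 0,"dy": 0,"dz": 0,"wx": 0,"wy": 0,"wz": 0,"claw": 15},{"dx": 0,"dy": 0,"dz": 0,"wx": 0,"wy": 0,"wz": 0,"claw": 15}]'

```text
clock: 14.6
tool_pos: [0.4362, 0.0434, 0.0548]
eef_rot: [0.706, 0.708, 0.001, 0.001]
contact_force: [-0.6, -0.2, 6.4]
opening: 0.347
finger_force: 20.0
```

Run:
```python
from h import *
I,D,C=snap("wrist","w10"); P=cloud("wrist",D,C); top_at(P,.437,.043)
go(.610,-.0517)
```

```text
top 0.1289 [0.4369 0.0427] [0.057 0.022 0.005]
shares [-1.195  2.169  0.003] tcp [0.4362 0.0434 0.0548] ang 90.18 tilt [0.0017 0.0003]
```

Call:
step_arm --motion '[{"dx": 0,"dy": 0,"dz": -0.5,"wx": 0,"wy": 0,"wz": 0,"claw": 15},{"dx": 0,"dy": 0,"dz": -1,"wx": 0,"wy": 0,"wz": 0,"claw": 15}]'

```text
clock: 14.85
tool_pos: [0.4343, 0.0432, 0.1343]
eef_rot: [0.706, 0.708, -0.002, -0.001]
contact_force: [1.0, 0.1, -0.6]
opening: 0.351
finger_force: 20.0
```

Call:
step_arm --motion '[{"dx": -0.2,"dy": 0.3,"dz": -0.3,"wx": 0,"wy": 0,"wz": 0,"claw": 15},{"dx": -0.4,"dy": 0.72,"dz": -0.35,"wx": 0,"wy": 0,"wz": 0,"claw": 15}]'

```text
clock: 15.05
tool_pos: [0.4935, 0.0117, 0.1652]
eef_rot: [0.705, 0.709, 0.001, 0.001]
contact_force: [0.5, 0.1, -0.2]
opening: 0.349
finger_force: 20.0
```

Call:
step_arm --motion '[{"dx": -0.2,"dy": 0.36,"dz": 0,"wx": 0,"wy": 0,"wz": 0,"claw": 15},{"dx": -0.4,"dy": 0.72,"dz": 0,"wx": 0,"wy": 0,"wz": 0,"claw": 15}]'

```text
clock: 15.25
tool_pos: [0.5518, -0.0209, 0.1627]
eef_rot: [0.706, 0.708, 0.0, 0.0]
contact_force: [0.6, 0.2, -0.4]
opening: 0.348
finger_force: 20.0
```

Call:
step_arm --motion '[{"dx": -0.2,"dy": 0.36,"dz": 0,"wx": 0,"wy": 0,"wz": 0,"claw": 15},{"dx": -0.4,"dy": 0.72,"dz": 0,"wx": 0,"wy": 0,"wz": 0,"claw": 15},{"dx": -0.4,"dy": 0.72,"dz": 0,"wx": 0,"wy": 0,"wz": 0,"claw": 15},{"dx": -0.4,"dy": 0.72,"dz": 0,"wx": 0,"wy": 0,"wz": 0,"claw": 15},{"dx": -0.4,"dy": 0.72,"dz": 0,"wx": 0,"wy": 0,"wz": 0,"claw": 15},{"dx": -0.4,"dy": 0.72,"dz": 0,"wx": 0,"wy": 0,"wz": 0,"claw": 15}]'

```text
clock: 15.85
tool_pos: [0.6074, -0.0511, 0.1621]
eef_rot: [0.706, 0.709, -0.0, -0.001]
contact_force: [0.8, -0.6, -0.2]
opening: 0.349
finger_force: 20.0
```

Run:
```python
from h import *
go(.610,-.0517,.060)
I,D,C=snap("scene","s11"); J,_,_=snap("wrist","w11")
cv2.imwrite("pics/c11.png",np.hstack([cv2.resize(J[:,:,::-1],(400,300)),cv2.resize(I[100:280,200:440,::-1],(400,300))]))
```

```text
shares [-0.009  0.034  1.277] tcp [ 0.6074 -0.0511  0.1621] ang 90.25 tilt [-0.0015  0.0007]
```

View pics/c11.png

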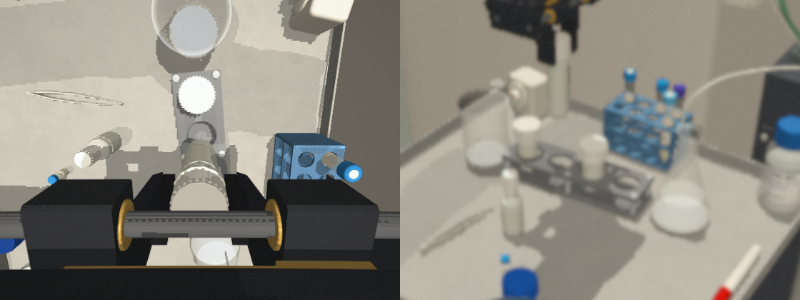

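The sample hangs upright over well 2 between the two seated standards; in the wrist half it is at (200,170) and the standard at (197,95). Lowering.

Call:
step_arm --motion '[{"dx": -0.005,"dy": 0.025,"dz": 0.35,"wx": 0,"wy": 0,"wz": 0,"claw": 15},{"dx": -0.005,"dy": 0.025,"dz": 0.6,"wx": 0,"wy": 0,"wz": 0,"claw": 15},{"dx": -0.005,"dy": 0.025,"dz": 0.85,"wx": 0,"wy": 0,"wz": 0,"claw": 15},{"dx": -0.005,"dy": 0.025,"dz": 1,"wx": 0,"wy": 0,"wz": 0,"claw": 15},{"dx": -0.005,"dy": 0.025,"dz": 1,"wx": 0,"wy": 0,"wz": 0,"claw": 15}]'

```text
clock: 16.45
tool_pos: [0.6092, -0.0521, 0.0808]
eef_rot: [0.706, 0.708, -0.001, -0.001]
contact_force: [0.0, 0.1, -0.2]
opening: 0.352
finger_force: 20.0
```

Call:
step_arm --motion '[{"dx": 0,"dy": 0,"dz": 0.1,"wx": 0,"wy": 0,"wz": 0,"claw": 15},{"dx": 0,"dy": 0,"dz": 0.2,"wx": 0,"wy": 0,"wz": 0,"claw": 15},{"dx": 0,"dy": 0,"dz": 0.26,"wx": 0,"wy": 0,"wz": 0,"claw": 15},{"dx": 0,"dy": 0,"dz": 0.26,"wx": 0,"wy": 0,"wz": 0,"claw": 15}]'

```text
clock: 16.85
tool_pos: [0.6108, -0.0526, 0.0613]
eef_rot: [0.706, 0.708, 0.0, 0.0]
contact_force: [-0.2, -0.2, -1.2]
opening: 0.348
finger_force: 20.0
```

Call:
step_arm --motion '[{"dx": 0,"dy": 0,"dz": 0.015,"wx": 0,"wy": 0,"wz": 0,"claw": 15},{"dx": 0,"dy": 0,"dz": 0.015,"wx": 0,"wy": 0,"wz": 0,"claw": 40},{"dx": 0,"dy": 0,"dz": 0.015,"wx": 0,"wy": 0,"wz": 0,"claw": 60},{"dx": 0,"dy": 0,"dz": 0.015,"wx": 0,"wy": 0,"wz": 0,"claw": 60},{"dx": 0,"dy": 0,"dz": 0.015,"wx": 0,"wy": 0,"wz": 0,"claw": 60},{"dx": 0,"dy": 0,"dz": -0.3,"wx": 0,"wy": 0,"wz": 0,"claw": 60},{"dx": 0,"dy": 0,"dz": -0.9,"wx": 0,"wy": 0,"wz": 0,"claw": 60},{"dx": 0,"dy": 0,"dz": -0.9,"wx": 0,"wy": 0,"wz": 0,"claw": 60}]'

```text
clock: 17.65
tool_pos: [0.6149, -0.0532, 0.1389]
eef_rot: [0.706, 0.708, 0.004, 0.004]
contact_force: [0.6, 0.2, 0.3]
opening: 0.68
finger_force: 0.0
```

Call:
step_arm --motion '[{"dx": -0.04,"dy": -0.4,"dz": 0,"wx": 0,"wy": 0,"wz": 0,"claw": 60},{"dx": -0.085,"dy": -0.78,"dz": 0,"wx": 0,"wy": 0,"wz": 0,"claw": 60},{"dx": -0.085,"dy": -0.78,"dz": 0,"wx": 0,"wy": 0,"wz": 0,"claw": 60}]'

```text
clock: 17.95
tool_pos: [0.5428, -0.0605, 0.1329]
eef_rot: [0.707, 0.708, -0.003, -0.002]
contact_force: [1.4, -0.1, -0.4]
opening: 0.681
finger_force: 0.0
```

Call:
step_arm --motion '[{"dx": -0.04,"dy": -0.4,"dz": 0,"wx": 0,"wy": 0,"wz": 0,"claw": 60},{"dx": -0.085,"dy": -0.77,"dz": 0,"wx": 0,"wy": 0,"wz": 0,"claw": 60},{"dx": -0.085,"dy": -0.77,"dz": 0,"wx": 0,"wy": 0,"wz": 0,"claw": 60},{"dx": -0.085,"dy": -0.77,"dz": 0,"wx": 0,"wy": 0,"wz": 0,"claw": 60},{"dx": -0.085,"dy": -0.77,"dz": 0,"wx": 0,"wy": 0,"wz": 0,"claw": 60}]'

```text
clock: 18.45
tool_pos: [0.4887, -0.0663, 0.1335]
eef_rot: [0.706, 0.708, 0.001, 0.001]
contact_force: [-0.8, -0.0, 0.6]
opening: 0.68
finger_force: 0.0
```

Run:
```python
from h import *
I,D,C=snap("wrist","w12"); P=cloud("wrist",D,C); top_at(P,.4867,-.0664,.025)
I,D,C=snap("top","t12"); P=cloud("top",D,C); 
for x,y in[(.605,-.002),(.610,-.052),(.6155,-.101)]: top_at(P,x,y,.024)
go(.4867,-.0664,.036)
```

```text
top 0.0931 [ 0.4866 -0.0662] [0.018 0.019 0.005]
none
none
none
shares [-0.002 -0.022  1.217] tcp [ 0.4883 -0.0663  0.1333] ang 90.22 tilt [0.0017 0.0001]
```

Call:
step_arm --motion '[{"dx": 0,"dy": -0.015,"dz": 0.45,"wx": 0,"wy": 0,"wz": 0,"claw": 60},{"dx": 0,"dy": -0.015,"dz": 0.9,"wx": 0,"wy": 0,"wz": 0,"claw": 60},{"dx": 0,"dy": -0.015,"dz": 1,"wx": 0,"wy": 0,"wz": 0,"claw": 60}]'

```text
clock: 18.85
tool_pos: [0.4844, -0.066, 0.0507]
eef_rot: [0.706, 0.708, -0.001, -0.002]
contact_force: [-0.5, 0.0, 0.7]
opening: 0.682
finger_force: 0.0
```

Call:
step_arm --motion '[{"dx": 0,"dy": 0,"dz": 0.22,"wx": 0,"wy": 0,"wz": 0,"claw": 50},{"dx": 0,"dy": 0,"dz": 0.22,"wx": 0,"wy": 0,"wz": 0,"claw": 40},{"dx": 0,"dy": 0,"dz": 0.22,"wx": 0,"wy": 0,"wz": 0,"claw": 5},{"dx": 0,"dy": 0,"dz": 0.22,"wx": 0,"wy": 0,"wz": 0,"claw": 5},{"dx": 0,"dy": 0,"dz": 0.22,"wx": 0,"wy": 0,"wz": 0,"claw": 5},{"dx": 0,"dy": 0,"dz": 0.22,"wx": 0,"wy": 0,"wz": 0,"claw": 5},{"dx": 0,"dy": 0,"dz": 0.22,"wx": 0,"wy": 0,"wz": 0,"claw": 5},{"dx": 0,"dy": 0,"dz": 0.22,"wx": 0,"wy": 0,"wz": 0,"claw": 5}]'

```text
clock: 19.65
tool_pos: [0.4863, -0.0666, 0.0365]
eef_rot: [0.706, 0.708, 0.001, 0.001]
contact_force: [-0.4, 0.6, 6.0]
opening: 0.183
finger_force: 20.0
```

Run:
```python
from h import *
go(.6203,-.151)
```

```text
shares [-1.06   1.672  0.003] tcp [ 0.4863 -0.0666  0.0365] ang 90.18 tilt [ 0.0019 -0.0001]
```

Call:
step_arm --motion '[{"dx": 0,"dy": 0,"dz": -0.5,"wx": 0,"wy": 0,"wz": 0,"claw": 5},{"dx": 0,"dy": 0,"dz": -1,"wx": 0,"wy": 0,"wz": 0,"claw": 5}]'

```text
clock: 19.85
tool_pos: [0.4841, -0.0664, 0.1159]
eef_rot: [0.706, 0.708, -0.001, -0.001]
contact_force: [0.7, -0.7, -0.6]
opening: 0.183
finger_force: 20.0
```

Call:
step_arm --motion '[{"dx": -0.26,"dy": 0.4,"dz": -0.1,"wx": 0,"wy": 0,"wz": 0,"claw": 5},{"dx": -0.53,"dy": 0.84,"dz": -0.1,"wx": 0,"wy": 0,"wz": 0,"claw": 5}]'

```text
clock: 20.05
tool_pos: [0.5537, -0.1086, 0.1262]
eef_rot: [0.705, 0.709, 0.001, 0.001]
contact_force: [0.5, 0.4, -0.9]
opening: 0.182
finger_force: 20.0
```

Call:
step_arm --motion '[{"dx": -0.26,"dy": 0.4,"dz": 0,"wx": 0,"wy": 0,"wz": 0,"claw": 5},{"dx": -0.53,"dy": 0.84,"dz": 0,"wx": 0,"wy": 0,"wz": 0,"claw": 5},{"dx": -0.53,"dy": 0.84,"dz": 0,"wx": 0,"wy": 0,"wz": 0,"claw": 5},{"dx": -0.53,"dy": 0.84,"dz": 0,"wx": 0,"wy": 0,"wz": 0,"claw": 5},{"dx": -0.53,"dy": 0.84,"dz": 0,"wx": 0,"wy": 0,"wz": 0,"claw": 5},{"dx": -0.53,"dy": 0.84,"dz": 0,"wx": 0,"wy": 0,"wz": 0,"claw": 5}]'

```text
clock: 20.65
tool_pos: [0.6188, -0.1497, 0.1236]
eef_rot: [0.706, 0.709, -0.0, -0.001]
contact_force: [-0.5, -0.4, 0.1]
opening: 0.186
finger_force: 20.0
```

Run:
```python
from h import *
go(.6203,-.151,.0425)
I,D,C=snap("scene","s13"); J,_,_=snap("wrist","w13")
cv2.imwrite("pics/c13.png",np.hstack([cv2.resize(J[:,:,::-1],(400,300)),cv2.resize(I[100:280,200:440,::-1],(400,300))]))
```

```text
shares [-0.017  0.021  1.014] tcp [ 0.6188 -0.1497  0.1236] ang 90.25 tilt [-0.0018  0.001 ]
```

View pics/c13.png

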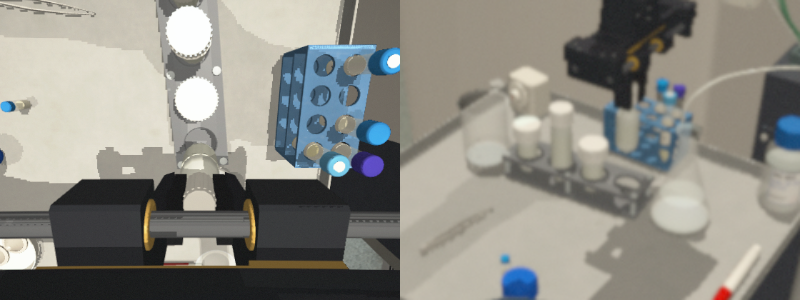

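The other three vials are seated, and the blank hangs upright over the last well (wrist half, about (200,170)). The flask is undisturbed. Lowering.

Call:
step_arm --motion '[{"dx": -0.01,"dy": 0.015,"dz": 0.35,"wx": 0,"wy": 0,"wz": 0,"claw": 5},{"dx": -0.01,"dy": 0.015,"dz": 0.6,"wx": 0,"wy": 0,"wz": 0,"claw": 5},{"dx": -0.01,"dy": 0.015,"dz": 0.85,"wx": 0,"wy": 0,"wz": 0,"claw": 5},{"dx": -0.01,"dy": 0.015,"dz": 0.97,"wx": 0,"wy": 0,"wz": 0,"claw": 5},{"dx": -0.01,"dy": 0.015,"dz": 1,"wx": 0,"wy": 0,"wz": 0,"claw": 5},{"dx": -0.01,"dy": 0.015,"dz": 1,"wx": 0,"wy": 0,"wz": 0,"claw": 5}]'

```text
clock: 21.35
tool_pos: [0.6215, -0.1516, 0.0441]
eef_rot: [0.706, 0.708, 0.0, 0.0]
contact_force: [-0.9, 0.8, -0.2]
opening: 0.181
finger_force: 20.0
```

Call:
step_arm --motion '[{"dx": 0,"dy": 0,"dz": 0.02,"wx": 0,"wy": 0,"wz": 0,"claw": 5},{"dx": 0,"dy": 0,"dz": 0.02,"wx": 0,"wy": 0,"wz": 0,"claw": 5}]'

```text
clock: 21.55
tool_pos: [0.6219, -0.1519, 0.043]
eef_rot: [0.706, 0.708, 0.0, 0.001]
contact_force: [0.8, 0.7, -0.1]
opening: 0.182
finger_force: 20.0
```

Release, rise, and retreat toward the robot.

Call:
step_arm --motion '[{"dx": 0,"dy": 0,"dz": 0.01,"wx": 0,"wy": 0,"wz": 0,"claw": 25},{"dx": 0,"dy": 0,"dz": 0.01,"wx": 0,"wy": 0,"wz": 0,"claw": 45},{"dx": 0,"dy": 0,"dz": 0.01,"wx": 0,"wy": 0,"wz": 0,"claw": 45},{"dx": 0,"dy": 0,"dz": 0.01,"wx": 0,"wy": 0,"wz": 0,"claw": 45},{"dx": 0,"dy": 0,"dz": -0.3,"wx": 0,"wy": 0,"wz": 0,"claw": 45},{"dx": 0,"dy": 0,"dz": -0.8,"wx": 0,"wy": 0,"wz": 0,"claw": 45},{"dx": 0,"dy": 0,"dz": -1,"wx": 0,"wy": 0,"wz": 0,"claw": 45},{"dx": 0,"dy": 0,"dz": -1,"wx": 0,"wy": 0,"wz": 0,"claw": 45}]'

```text
clock: 22.35
tool_pos: [0.6234, -0.1523, 0.125]
eef_rot: [0.706, 0.708, 0.002, 0.002]
contact_force: [0.8, -0.9, 0.1]
opening: 0.512
finger_force: 0.0
```

Call:
step_arm --motion '[{"dx": 0,"dy": -0.4,"dz": -0.3,"wx": 0,"wy": 0,"wz": 0,"claw": 45},{"dx": 0,"dy": -1,"dz": -0.6,"wx": 0,"wy": 0,"wz": 0,"claw": 45},{"dx": 0,"dy": -1,"dz": -0.6,"wx": 0,"wy": 0,"wz": 0,"claw": 45}]'

```text
clock: 22.65
tool_pos: [0.535, -0.1528, 0.1706]
eef_rot: [0.707, 0.707, -0.002, -0.002]
contact_force: [0.6, -0.2, -0.2]
opening: 0.508
finger_force: 0.0
```

Call:
step_arm --motion '[{"dx": 0,"dy": -0.5,"dz": 0,"wx": 0,"wy": 0,"wz": 0,"claw": 45},{"dx": 0,"dy": -1,"dz": 0,"wx": 0,"wy": 0,"wz": 0,"claw": 45},{"dx": 0,"dy": -1,"dz": 0,"wx": 0,"wy": 0,"wz": 0,"claw": 45},{"dx": 0,"dy": -1,"dz": 0,"wx": 0,"wy": 0,"wz": 0,"claw": 45}]'

```text
clock: 23.05
tool_pos: [0.4609, -0.1522, 0.1695]
eef_rot: [0.706, 0.708, -0.0, -0.001]
contact_force: [1.4, 0.6, 1.0]
opening: 0.513
finger_force: 0.0
```

Run:
```python
from h import *
J,D,C=snap("top","t14"); P=cloud("top",D,C)
for x,y in[(.605,-.002),(.610,-.052),(.6155,-.101),(.6205,-.151)]: top_at(P,x,y,.024)
I,_,_=snap("scene","s14"); go(.5,-.1)
cv2.imwrite("pics/c14.png",np.hstack([cv2.resize(J[80:290,150:430,::-1],(400,300)),cv2.resize(I[100:280,200:440,::-1],(400,300))]))
```

```text
top 0.0815 [0.6046 0.001 ] [0.036 0.036 0.006]
top 0.1209 [ 0.6119 -0.0524] [0.028 0.03  0.006]
top 0.0814 [ 0.6171 -0.1002] [0.037 0.04  0.005]
none
shares [0.65  0.465 0.001] tcp [ 0.463  -0.1521  0.1698] ang 90.22 tilt [0.0013 0.0001]
```

View pics/c14.png

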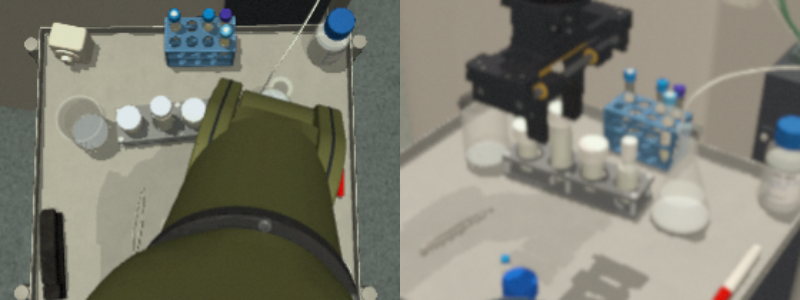

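All four vials stand in the rack in order and clear of the arm, with the flask and beaker in place. I'll check the blank's height in the scene depth, then hand in.

Run:
```python
from h import *
z=np.load("pics/s14.npz"); P=cloud("scene",z["D"],(z["K"],z["d"],z["T"]))
w=P.reshape(-1,3); w=w[(np.hypot(w[:,0]-.6195,w[:,1]+.152)<.02)&(w[:,2]>.04)&(w[:,2]<.13)]
t=np.percentile(w[:,2],97); print(t); 
if .093<t<.102: print(workorder.finish_job())
```

```text
0.09743739196076068
the job is handed in; nothing more can be done
None
```

I handed the job in at about 23 s: from the flask end the rack holds blank, standard, sample, standard, each upright and at its seated height, and the flask and beaker were not touched.

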